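# Hang up the basket and draw the basting brush out of the half-open drawer

### The arm

A 7-joint arm with a two-finger parallel gripper is mounted at the origin on the work surface. World frame = base frame: x ahead of the robot, y to its left, z up, the work surface at z = 0. Lengths are in mm, angles in degrees, forces in N, time in s.
With the tool pointing down it reaches from about 350 to 775 mm from the base axis. Payload 3.1 kg.
Tool frame: the origin (TCP) lies midway between the tips of the shut fingers; the grasp point (between the pads) lies 19 mm behind it; z points along the fingers, y is the line along which they close (so a half turn about z gives the same grasp; the last joint's range is limited). The gripper opens to 85 mm and grips with 20 to 120 N. Pads are 22 mm wide; open, the fingers measure 114 mm over their backs; the gripper's body (76 mm by 85 mm) begins 54 mm behind the grasp point. The pads swing forward as they close: fully open they stand 13 mm farther back than shut.
Start: joints at [-71.316, 17.813, 0.802, 86.603, -0.252, 75.585, -1.558], TCP at [197.734, 513.243, 231.304] pointing down, gripper open.
Joint ranges: [-154.91, 154.91], [-16.99, 109.72], [-72.82, 74.43], [7.12, 147.25], [-82.49, 262.49], [11.32, 116.49], [-174.64, 174.64]. Speed limits (degrees/s): [159.86, 159.86, 180, 180, 180, 180, 180].

### API

Orientations are given as [roll, pitch, yaw] about the fixed x, y, z axes, in that order (R = Rz(yaw) Ry(pitch) Rx(roll)).
In Python, from bench import * gives the robot as it stands.
- The arm moves only by the tool arm_command, never from a script. Its argument "motion" is a list of rows, each an object of numbers: "x", "y", "z": the shift along the tool's x, y, z normalised to -1 to 1, where 1 is 0.25 m; "wx", "wy", "wz": the turn, a rotation vector about the tool's x, y, z normalised to -1 to 1, where 1 is 120 degrees; "gripper": the opening, from 0 (shut) to 1 (fully open). A call has 1 to 10 rows; each row is the pose to reach, as a shift and turn from the pose commanded when the call began, along the tool's axes at that moment; what a row does not reach only later rows make up. A row lasts 1/8 s, in which the tool goes at most 62.5 mm and 10.7 degrees, less where a joint would pass 70% of its speed; a pose out of reach is approached as far as the arm can. A call with a number of a shift or a turn outside -1 to 1 is refused whole. A call with a gripper value outside its range is refused whole. The fingers move at their own pace and stop on an object; "grip_force" is the grip in N (left out, the last holds). Time passes only in rows, so rows that repeat a pose let the fingers close. It gives the time, the measured TCP pose, the force, the opening and the grip force at its end, in the units of the state.
- state(): the state, without advancing time (a new reading comes with each control period).
- capture(name): name is "side" or "top" or "wrist"; returns the picture (480x640x3 uint8, red, green, blue); there is no depth.
- get_calibration(name): a dict with "intrinsics" (3x3 intrinsics, pixels), "R" (3x3) and "t" (3): a world point X has camera coordinates R X + t. Camera axes: x right, y down, z forward; pixel columns grow to the right and rows downward; lengths in mm; the calibration is good to about 2 mm. The wrist camera is an equidistant fisheye: a pixel r from the principal point sees the ray r / f radians off the axis. A picture is of the moment at which its call begins: read the wrist's pose just before it. get_calibration takes no time and is no camera call; for the wrist camera it gives the pose at the moment of the call.
- job_done(): hands the job in; it is judged then, once.
The state is a dict: "t": time; "joints": joint angles; "qvel": joint speeds; "tau": joint torques, N m; "position": TCP position; "tcp_rot": TCP orientation; "contact_force": force on the tool from outside, world axes, zero at the start; "ft_torque": the same for the moment, N m; "opening": finger opening in mm; "finger_force": force on a finger pad.
Only numpy, scipy, OpenCV 4.12 (cv2) and the standard library are available. Lean on these libraries where they do the work, as an engineer would, in place of code of your own. Each camera call takes 0.05 s, during which the arm holds its last target. There are 200 camera calls.

### The job

Someone has parked the wire basket across the open drawer, on top of the basting brush you need. Hang the basket by its handle on the empty hook of the rail and let go of it, then take the brush out of the drawer, which opens only part of the way, by tilting its handle up and drawing it out slantwise between the drawer front and the cabinet. Finish still holding the brush in the gripper, motionless in the air in front of the drawer unit, no part of it over the unit, all of it at least a hand's breadth (10 cm) higher than the top of the unit and touching nothing else; leave the spatula in the drawer and everything else where it stands.

Things in the scene. Friction and masses are not known exactly. Their poses are not given: they have to be found in the camera images.
- basket_grip (a point): Centre of the wooden grip bar (14 mm thick, 130 mm long, straight along x) over a rigid steel wire basket, 0.15 to 0.29 kg, standing across the open drawer on its side walls. z points up: rim 70 mm and flat underside 130 mm below this point. Basket 215 mm along x, 104 mm along y; a wire arm slopes from each end of the bar to the middle of the short sides.
- hook_free (a point): Empty hook of the hook rail: top of its 8 mm wire, middle of the level stretch where the basket's grip is to rest, 239 mm above the counter. The hook sticks out along -x from the rail bar (12 mm thick, along y, 55 mm to +x, same height) to 30 mm on the -x side, where it turns up to its tip. z up. Nothing stands below it but the counter.
- hook_tip (a point): Top of the hook's upturned tip, 42 mm to -x of the point above and 26 mm higher; axes the same. Rail fixed: its near post (12 mm) stands under the bar at y = -140 mm; a grater (70 mm wide) and a ladle hang from shorter hooks at y = +190 and +290 mm.
- brush_mid (a point): Centre of a one-piece silicone basting brush, lying flat in the drawer: 285 mm long (x), 18 mm thick (z), 0.06 to 0.13 kg. +x points to the head (last 60 mm, 42 mm wide; neck 30 mm wide over the 22 mm before it); the rest is a straight handle 18 mm wide (y). The head lies about 135 mm deep under the unit's top, the last 150 mm of the handle in the open part.
- brush_head (a point): Middle of the end face of the brush's head, 142.5 mm from its centre.
- brush_end (a point): Middle of the handle's round end, 142.5 mm from its centre the other way.
- unit: Low wooden drawer unit fixed on the counter, 360 mm deep (x) by 216 mm wide (y), top at 118 mm. Origin at the centre of its underside; its open front faces its own -x, the front plane being at x = -180 mm. z up.
- lintel (a point): Middle of the lower front edge of the unit's top board, 100 mm above the counter: the upper edge of the opening; axes as the unit's. The top board is 18 mm thick.
- drawer_rim (a point): Middle of the drawer front's top edge, inner side, 90 mm above the counter; axes as the unit's. Drawer 170 mm wide and 320 mm long inside, inner floor 24 mm above the counter, side walls 8 mm thick, tops at 80 mm; front 12 mm thick. It stands open by a clear 158 to 178 mm, slides stiffly (6 N) and stops 10 to 30 mm farther out.
- spatula_mid (a point): Centre of a wooden spatula, 280 mm long, handle 18 mm wide and 12 mm thick, lying in the drawer beside the brush about 60 mm from it. Not wanted; stays in the drawer.
- butter_dish: White plastic butter dish with a hinged lid, 175 x 105 mm, 62 mm high, on the counter. Origin under its centre.
- custard_cup: Glass custard cup, 86 mm across, 55 mm high, standing on top of the drawer unit towards the back. Origin under its centre.
- salt: White salt shaker, 48 mm across, 83 mm high, on the counter. Origin under its centre.
- pepper_mill: Dark wooden pepper mill, 54 mm across, 137 mm high, on the counter behind. Origin under its centre.
- jam_jar: Glass jar with steel cap, 68 mm across, 95 mm high, on the counter behind. Origin under its centre.
- mug: Blue mug, 80 mm across, 92 mm high, on the counter behind. Origin under its centre.
Not all that is in view belongs to the job. What is shaped like the part that bears basket_grip but green is not meant.

How it is judged (in metres and radians):
On the way, in this order (a step that is already met when the one before it is completed fails the run):
1. the basket hangs by its handle on the empty hook, let go and still (distance between basket_grip and hook_free below 0.05 m and contact force between basket and rail above 0.5 N and angle between basket_grip's own z axis and vertical below 0.5 rad and contact force between basket and the fingers below 0.05 N and linear speed of basket below 0.15 m/s), for 0.3 s.
2. the brush is on its way out slantwise: handle end raised above the drawer front while the head is still inside the unit (height (world z) of brush_end above 0.1 m and x of brush_head in the frame of unit above -0.17 m and height (world z) of brush_head below 0.1 m).
At the end, for the whole second after the job is handed in: Brush held still in the fingers, both ends over 190 mm above the counter, in front of the unit, touching nothing else; basket hanging free on the empty hook, mid-grip within 50 mm of mid-hook, tilted under 0.5 rad; spatula still in the drawer; bystanders moved under 40 mm (height (world z) of each of brush_head, brush_end above 0.19 m and x of each of brush_head, brush_end in the frame of unit below -0.175 m and contact force between brush and the fingers above 1 N and linear speed of brush below 0.03 m/s and contact force between brush and unit below 0.05 N and contact force between brush and rail below 0.05 N and contact force between brush and basket below 0.05 N and distance between basket_grip and hook_free below 0.05 m and contact force between basket and rail above 0.5 N and angle between basket_grip's own z axis and vertical below 0.5 rad and contact force between basket and the arm below 0.05 N and contact force between basket and the fingers below 0.05 N and height (world z) of spatula_mid below 0.075 m and horizontal distance between spatula_mid and lintel below 0.1 m); the arm keeps its last pose, push and grip.
It fails at once if a bystander is shifted by more than 4 cm (distance of any of butter_dish, custard_cup, salt, pepper_mill, jam_jar, mug from where it was at the start of the episode above 0.04 m).
It fails at once if the spatula is taken out of the drawer (height (world z) of spatula_mid above 0.13 m).
It also fails if it takes over 59 s, if anything falls off the work surface, if the arm or the gripper's body presses on something with over 40 N, if the wrist force passes 120 N, or if a joint passes its speed limit or range.

## Working session

There is one attempt and no reset: what is moved stays moved. The work goes in short steps, Python scripts to look and compute and a tool call to move; the robot and the scene stay as the last step left them, time stands still between calls to the robot, and variables do not carry over. Pictures are saved under pics/ and viewed, at most 10 in all, crops included, and the job is handed in when it is done.

Besides the shell and the picture viewer there is one more tool, called in YAML: its name, and indented under it one key for each argument. arm_command: Moves the arm, as the interface text tells. Its arguments: {"type":"object","properties":{"motion":{"type":"array","items":{"type":"object","properties":{"x":{"type":"number","minimum":-1,"maximum":1},"y":{"type":"number","minimum":-1,"maximum":1},"z":{"type":"number","minimum":-1,"maximum":1},"wx":{"type":"number","minimum":-1,"maximum":1},"wy":{"type":"number","minimum":-1,"maximum":1},"wz":{"type":"number","minimum":-1,"maximum":1},"gripper":{"type":"number"}}}},"grip_force":{"type":"number"}},"required":["motion"]}

```bash
mkdir -p pics; ls; python3 - <<'E'
from bench import *
import cv2
s=state(); print({k:s[k] for k in('t','position','tcp_rot','opening','contact_force')})
for n in('side','top'):
    im=capture(n); cv2.imwrite(f'pics/{n}0.png',im[:,:,::-1]); c=get_calibration(n); print(n,c)
E
```

```text
pics
{'t': 0.0, 'position': array([197.46541479, 512.54514269, 230.19308985]), 'tcp_rot': array([-1.79861619e+02,  4.41969715e-03,  1.58932641e+02]), 'opening': 85.77195129295168, 'contact_force': array([-0.43834339,  0.00503173, -0.41733312])}
side {'intrinsics': array([[618.36440233,   0.        , 306.95134119],
       [  0.        , 618.36440233, 243.45840698],
       [  0.        ,   0.        ,   1.        ]]), 'R': array([[ 0.67629873, -0.73662692, -0.00090058],
       [-0.56581346, -0.51869091, -0.64094841],
       [ 0.47167273,  0.43398216, -0.76758343]]), 't': array([-321.21486283,  396.11041835, 1341.34262509])}
top {'intrinsics': array([[587.38426367,   0.        , 315.15656982],
       [  0.        , 587.38426367, 247.58665444],
       [  0.        ,   0.        ,   1.        ]]), 'R': array([[ 0.02962834, -0.99952985, -0.00788938],
       [-0.99426775, -0.02865932, -0.1030062 ],
       [ 0.10273167,  0.01089606, -0.99464943]]), 't': array([  17.35385178,  487.12854486, 1563.38609141])}
```

View pics/side0.png

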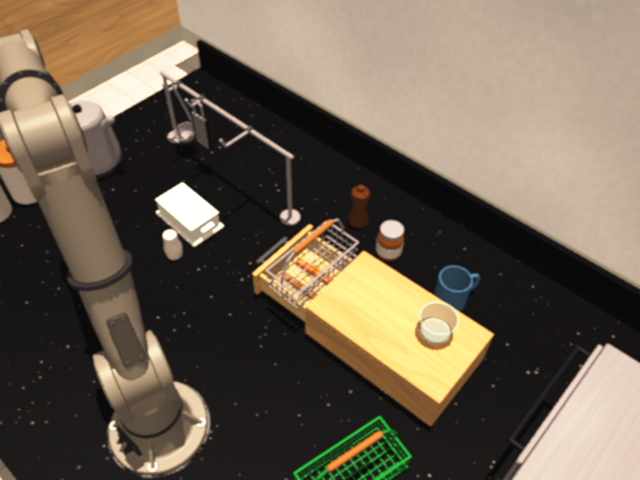

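View pics/top0.png

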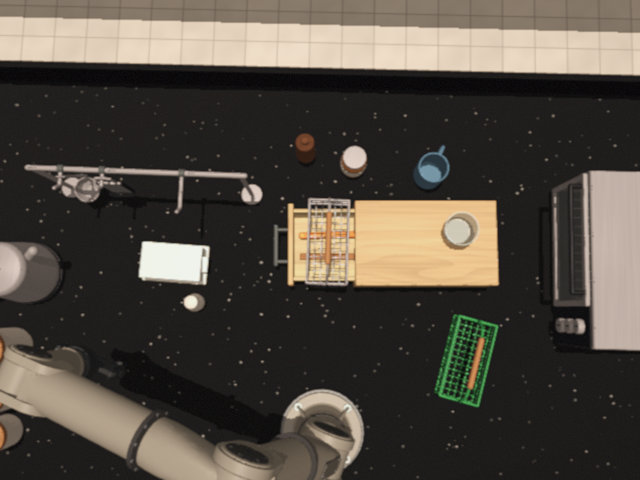

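The top view shows two baskets. The steel one is at (329,242) across the open drawer. The green one is at (468,360) on the counter, and is excluded by colour and position. The empty hook is at about (180,205) top and (230,143) side, the unit's front edge is at column 355 in the top view, and two orange handles lie at rows 236 and 257. I'll enlarge these areas to confirm and measure.

```bash
python3 - <<'E'
import cv2,numpy as np
s=cv2.imread('pics/side0.png');t=cv2.imread('pics/top0.png')
def crop(im,x,y,w,h,k,W,H):
    c=cv2.resize(im[y:y+h,x:x+w],None,fx=k,fy=k,interpolation=cv2.INTER_CUBIC)
    c=cv2.convertScaleAbs(c,alpha=1.3,beta=15)
    for i in range(0,w,10): cv2.line(c,(i*k,0),(i*k,4 if i%50 else 12),(0,255,255),1)
    for i in range(0,h,10): cv2.line(c,(0,i*k),(4 if i%50 else 12,i*k),(0,255,255),1)
    cv2.putText(c,f'{x},{y} x{k}',(15,25),0,.5,(255,255,0),1); return c
A=crop(t,270,190,100,100,4,400,400) ; B=crop(s,250,210,100,100,4,0,0)
C=crop(t,150,150,100,50+0,4,0,0);C=crop(t,150,160,100,50,4,0,0);D=crop(s,205,115,100,50,4,0,0)
cv2.imwrite('pics/c1.png',np.vstack([np.hstack([A,B]),np.hstack([C,D])]))
E
```

```text
(no output)
```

View pics/c1.png

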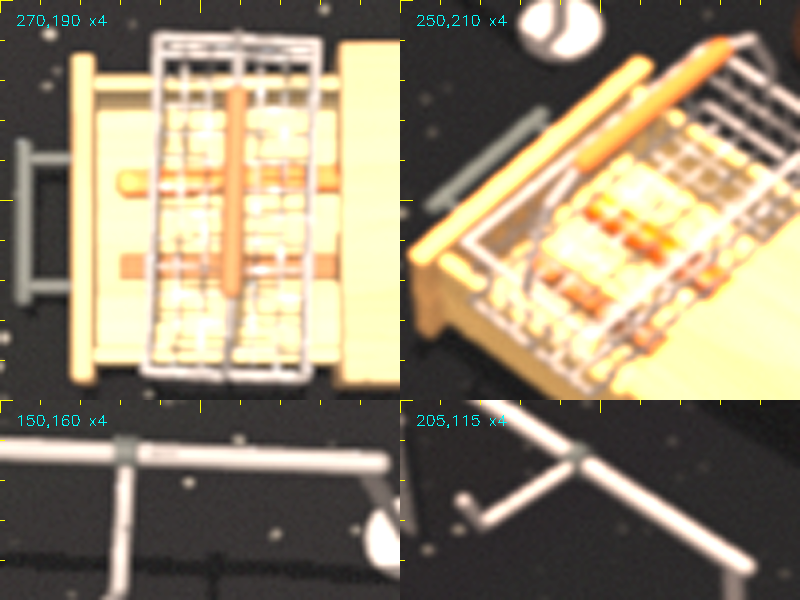

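The crop confirms the steel basket: its wooden bar runs from (329,212) to (327.7,264) in the top view and from (331,220.5) to (295,252) in the side view. In the drawer, the handle with the round end at top (299.5,236) fits the brush. The square-ended one at (300,257) is the spatula. The empty hook joins the rail at top (181,173) and side (249.5,130), with its tip at side (220.7,139).

```bash
cat > h.py <<'E'
import numpy as np, cv2
from scipy.spatial.transform import Rotation as Ro
from bench import *
def ray(name,p,c=None):
    c=c or get_calibration(name); K=c['intrinsics']
    v=np.array([(p[0]-K[0,2])/K[0,0],(p[1]-K[1,2])/K[1,1],1.])
    if name=='wrist':
        r=np.hypot(v[0],v[1]); v=np.array([v[0]*np.sin(r)/r,v[1]*np.sin(r)/r,np.cos(r)]) if r>1e-9 else v
    return -c['R'].T@c['t'], c['R'].T@(v/np.linalg.norm(v))
def tri(*rays):
    A=0;b=0
    for o,d in rays:
        P=np.eye(3)-np.outer(d,d);A=A+P;b=b+P@o
    X=np.linalg.solve(A,b); e=max(np.linalg.norm((np.eye(3)-np.outer(d,d))@(X-o)) for o,d in rays)
    return X.round(1),round(e,1)
def plane(r,z):
    o,d=r; return (o+d*(z-o[2])/d[2]).round(1)
E
python3 - <<'E'
from h import *
S=lambda x,y:ray('side',(x,y)); T=lambda x,y:ray('top',(x,y))
print('bar far',tri(T(329,212),S(331.2,220.7)),'near',tri(T(327.8,263.8),S(295,252)))
print('junction',tri(T(181.2,173),S(249.5,130)),'hook elbow',tri(T(179.8,208.5),S(226.5,146)),'tip side@265',plane(S(220.7,138.5),265))
print('rail end',tri(T(246,175.5),S(291.5,156)))
print('unit top front corners z118',plane(T(355,200.5),118),plane(T(355,287),118),'back',plane(T(497,201),118),plane(T(498,286),118))
print('drawer front z90 inner',plane(T(294,204),90),plane(T(294,285),90),'outer',plane(T(287.8,204),90))
print('brush end z33',plane(T(299.4,235.7),33),'brush @col353',plane(T(352,235.2),33),'spat end',plane(T(300,256.7),30),plane(T(352,256.5),30))
s=state();print(s['position'],s['tcp_rot'])
E
```

```text
bar far (array([554.8,  -1.9, 212.2]), np.float64(1.2)) near (array([430.6,  -2.7, 210. ]), np.float64(1.5))
junction (array([635.5, 352.8, 233.5]), np.float64(1.5)) hook elbow (array([550.5, 350.5, 234.8]), np.float64(2.7)) tip side@265 [540.5 352.5 265. ]
rail end (array([631.9, 197.4, 240.2]), np.float64(1.0))
unit top front corners z118 [601.2 -68.  118. ] [379.7 -73.  118. ] back [ 610.1 -431.3  118. ] [ 392.7 -433.4  118. ]
drawer front z90 inner [592.6  89.6  90. ] [381.2  82.5  90. ] outer [592.2 105.8  90. ]
brush end z33 [516.6  74.9  33. ] brush @col353 [522.  -66.8  33. ] spat end [460.1  71.6  30. ] [464.7 -68.3  30. ]
[197.51984349 512.58714065 230.29659018] [-1.79874343e+02  6.12797332e-03  1.58929832e+02]
```

```bash
cat >> h.py <<'E'
def rel(pos,rpy,base=None):
    s=state(); p,q=base or (s['position'],s['tcp_rot'])
    R0=Ro.from_euler('xyz',q,degrees=True); R1=Ro.from_euler('xyz',rpy,degrees=True)
    d=R0.inv().apply(np.array(pos)-p)/250; w=(R0.inv()*R1).as_rotvec(degrees=True)/120
    print('xyz',d.round(3),'w',w.round(3))
E
python3 - <<'E'
from h import *
rel((357,255,300),(180,0,170)); rel((517,-2,290),(180,0,180),(np.array([357,255,300]),(180,0,170)))
E
```

```text
xyz [-0.966 -0.733 -0.277] w [-0.001 -0.    -0.092]
xyz [-0.809 -0.901  0.04 ] w [ 0.     0.    -0.083]
```

arm_command:
  motion:
    - {"x":-0.966,"y":-0.733,"z":-0.277,"wz":-0.092,"gripper":1}
    - {"x":-0.966,"y":-0.733,"z":-0.277,"wz":-0.092,"gripper":1}
    - {"x":-0.966,"y":-0.733,"z":-0.277,"wz":-0.092,"gripper":1}
    - {"x":-0.966,"y":-0.733,"z":-0.277,"wz":-0.092,"gripper":1}
    - {"x":-0.966,"y":-0.733,"z":-0.277,"wz":-0.092,"gripper":1}
    - {"x":-0.966,"y":-0.733,"z":-0.277,"wz":-0.092,"gripper":1}

```text
schema error: expected keys x, y, z, wx, wy, wz, gripper
```

arm_command:
  motion:
    - {"x":-0.809,"y":-0.901,"z":0.04,"wz":-0.083,"gripper":0.7}
    - {"x":-0.809,"y":-0.901,"z":0.04,"wz":-0.083,"gripper":0.7}
    - {"x":-0.809,"y":-0.901,"z":0.04,"wz":-0.083,"gripper":0.7}
    - {"x":-0.809,"y":-0.901,"z":0.04,"wz":-0.083,"gripper":0.7}
    - {"x":-0.809,"y":-0.901,"z":0.04,"wz":-0.083,"gripper":0.7}
    - {"x":-0.809,"y":-0.901,"z":0.04,"wz":-0.083,"gripper":0.7}
    - {"x":-0.809,"y":-0.901,"z":0.04,"wz":-0.083,"gripper":0.7}
    - {"x":-0.809,"y":-0.901,"z":0.04,"wz":-0.083,"gripper":0.7}

```text
schema error: expected keys x, y, z, wx, wy, wz, gripper
```

```bash
python3 - <<'E'
from h import *
s=state();print(s['t'],s['position'],s['tcp_rot'],s['joints'],s['opening'])
c=get_calibration('wrist'); print(c)
cv2.imwrite('pics/w1.png',capture('wrist')[:,:,::-1])
E
```

```text
0.1 [197.51984349 512.58714065 230.29659018] [-1.79874343e+02  6.12797332e-03  1.58929832e+02] [-71.31480311  17.85788107   0.80169631  86.68471602  -0.25117661
  75.5849542   -1.55883581] 85.37707867443672
{'intrinsics': array([[371.64829954,   0.        , 318.42785868],
       [  0.        , 371.64829954, 235.93002081],
       [  0.        ,   0.        ,   1.        ]]), 'R': array([[ 0.35887493,  0.93338456, -0.00143388],
       [ 0.88729164, -0.34067517,  0.31089223],
       [ 0.28969352, -0.1128437 , -0.95044409]]), 't': array([-548.7337087 ,  -41.36388295,  380.15588164])}
```

View pics/w1.png

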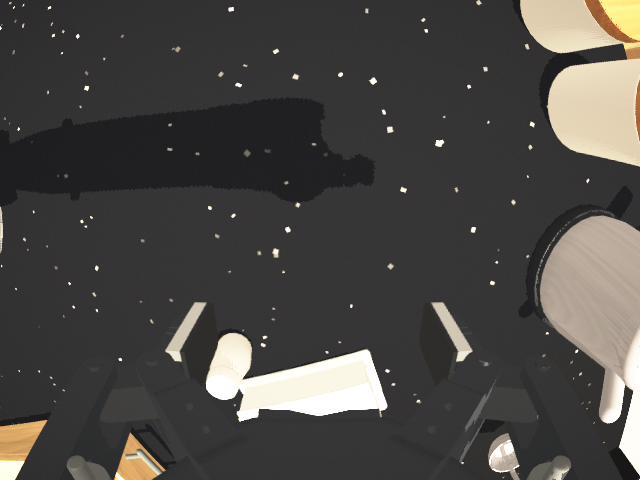

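The moves were refused because every key has to be present. The wrist view is therefore still from the start pose, showing the salt and butter dish between the fingers at (230,365) and (310,385). I'll resend with all keys.

arm_command:
  motion:
    - {"x":-0.966,"y":-0.733,"z":-0.277,"wx":0,"wy":0,"wz":-0.092,"gripper":1}
    - {"x":-0.966,"y":-0.733,"z":-0.277,"wx":0,"wy":0,"wz":-0.092,"gripper":1}
    - {"x":-0.966,"y":-0.733,"z":-0.277,"wx":0,"wy":0,"wz":-0.092,"gripper":1}
    - {"x":-0.966,"y":-0.733,"z":-0.277,"wx":0,"wy":0,"wz":-0.092,"gripper":1}
    - {"x":-0.966,"y":-0.733,"z":-0.277,"wx":0,"wy":0,"wz":-0.092,"gripper":1}
    - {"x":-0.966,"y":-0.733,"z":-0.277,"wx":0,"wy":0,"wz":-0.092,"gripper":1}

```text
t: 0.9
position: [361.0, 250.3, 301.9]
tcp_rot: [180.0, 0.2, 169.3]
contact_force: [-0.5, 0.3, 0.2]
opening: 85.4
finger_force: 0.0
```

arm_command:
  motion:
    - {"x":-0.809,"y":-0.901,"z":0.04,"wx":0,"wy":0,"wz":-0.083,"gripper":0.7}
    - {"x":-0.809,"y":-0.901,"z":0.04,"wx":0,"wy":0,"wz":-0.083,"gripper":0.7}
    - {"x":-0.809,"y":-0.901,"z":0.04,"wx":0,"wy":0,"wz":-0.083,"gripper":0.7}
    - {"x":-0.809,"y":-0.901,"z":0.04,"wx":0,"wy":0,"wz":-0.083,"gripper":0.7}
    - {"x":-0.809,"y":-0.901,"z":0.04,"wx":0,"wy":0,"wz":-0.083,"gripper":0.7}
    - {"x":-0.809,"y":-0.901,"z":0.04,"wx":0,"wy":0,"wz":-0.083,"gripper":0.7}
    - {"x":-0.809,"y":-0.901,"z":0.04,"wx":0,"wy":0,"wz":-0.083,"gripper":0.7}
    - {"x":-0.809,"y":-0.901,"z":0.04,"wx":0,"wy":0,"wz":-0.083,"gripper":0.7}

```text
t: 1.9
position: [516.7, 1.1, 290.3]
tcp_rot: [179.9, -0.0, -179.8]
contact_force: [0.6, -0.6, 1.0]
opening: 59.9
finger_force: 0.0
```

```bash
python3 - <<'E'
from h import *
s=state();print(s['t'],s['position'],s['tcp_rot'],s['joints'],s['opening'])
c=get_calibration('wrist'); im=capture('wrist')[:,:,::-1]
import pickle; pickle.dump(c,open('w2.pkl','wb')); cv2.imwrite('pics/w2.png',im)
E
```

```text
1.9 [516.69449228   1.07351015 290.293249  ] [ 1.79920977e+02 -4.27736174e-02 -1.79824886e+02] [-24.49629643  13.09873085  28.20313018  86.10055805  -6.28025067
  82.40385948  94.09599987] 59.94695739729015
```

View pics/w2.png

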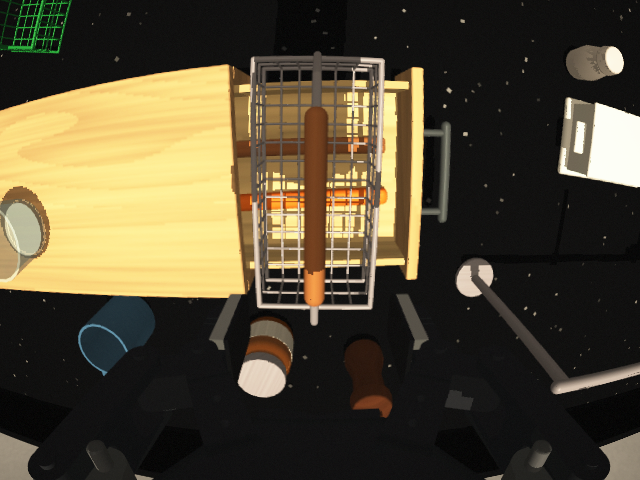

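The wrist view shows the bar from (316,107) to (314,305), with the finger midline near column 319. The brush, bright orange with a round end at (385,196), and the spatula's darker handle at (380,146) lie underneath. Next I'll work out the positions.

```bash
python3 - <<'E'
from h import *
import pickle; c=pickle.load(open('w2.pkl','rb'))
W=lambda x,y:ray('wrist',(x,y),c); S=lambda x,y:ray('side',(x,y)); T=lambda x,y:ray('top',(x,y))
print(plane(W(316.5,107),211),plane(W(314,305),211))
print(tri(T(329,212),S(331.2,220.7),W(314,305)),tri(T(327.8,263.8),S(295,252),W(316.5,107)))
print('brush end',tri(T(299.4,235.7),W(386,195)),'spat',tri(T(300,256.7),W(384,145)), plane(W(245,202),33))
s=state()
g=(517,-1.5,192.5); rel((517,-1.5,240),(180,0,180)); rel(g,(180,0,180))
E
```

```text
[430.4  -0.6 211. ] [559.3  -2.  211. ]
(array([555.3,  -2.1, 213.8]), np.float64(2.1)) (array([430.7,  -1.9, 209.2]), np.float64(2.1))
brush end (array([515.7,  73.8,  48.5]), np.float64(1.2)) spat (array([462.4,  71.9,  30.3]), np.float64(2.3)) [528.4 -80.9  33. ]
xyz [-0.001 -0.01   0.202] w [ 0.001 -0.     0.001]
xyz [-0.001 -0.01   0.392] w [ 0.001 -0.     0.001]
```

arm_command:
  motion:
    - {"x":0,"y":-0.012,"z":0.2,"wx":0,"wy":0,"wz":0,"gripper":0.6}
    - {"x":0,"y":-0.012,"z":0.39,"wx":0,"wy":0,"wz":0,"gripper":0.6}
    - {"x":0,"y":-0.012,"z":0.39,"wx":0,"wy":0,"wz":0,"gripper":0.6}
    - {"x":0,"y":-0.012,"z":0.39,"wx":0,"wy":0,"wz":0,"gripper":0}
    - {"x":0,"y":-0.012,"z":0.39,"wx":0,"wy":0,"wz":0,"gripper":0}
    - {"x":0,"y":-0.012,"z":0.39,"wx":0,"wy":0,"wz":0,"gripper":0}
    - {"x":0,"y":-0.012,"z":0.39,"wx":0,"wy":0,"wz":0,"gripper":0}
    - {"x":0,"y":-0.012,"z":0.39,"wx":0,"wy":0,"wz":0,"gripper":0}
  grip_force: 70

```text
t: 2.95
position: [519.1, -3.4, 195.5]
tcp_rot: [179.9, 0.3, 180.0]
contact_force: [-0.1, 1.6, 6.4]
opening: 11.7
finger_force: 68.4
```

```bash
python3 - <<'E'
from h import *
s=state();print(s['t'],s['position'],s['tcp_rot'],s['opening'],s['finger_force'],s['contact_force'])
E
```

```text
2.95 [519.09351371  -3.4475605  195.52756785] [179.88061275   0.30376441 179.97699637] 11.73380281481258 68.35331439971924 [-0.13667346  1.58386659  6.3709865 ]
```

arm_command:
  motion:
    - {"x":0,"y":0,"z":-0.1,"wx":0,"wy":0,"wz":0,"gripper":0}
    - {"x":0,"y":0,"z":-0.2,"wx":0,"wy":0,"wz":0,"gripper":0}
    - {"x":0,"y":0,"z":-0.3,"wx":0,"wy":0,"wz":0,"gripper":0}
    - {"x":0,"y":0,"z":-0.38,"wx":0,"wy":0,"wz":0,"gripper":0}
    - {"x":0,"y":0,"z":-0.38,"wx":0,"wy":0,"wz":0,"gripper":0}
    - {"x":0,"y":0,"z":-0.38,"wx":0,"wy":0,"wz":0,"gripper":0}

```text
t: 3.7
position: [516.5, -4.7, 287.0]
tcp_rot: [-180.0, -0.1, 179.9]
contact_force: [-0.3, -0.1, -2.7]
opening: 11.4
finger_force: 68.4
```

```bash
python3 - <<'E'
from h import *
s=state();print(s['t'],s['position'],s['tcp_rot'],s['opening'],s['finger_force'],s['contact_force'])
rel((450,100,290),(180,0,150)); rel((450,100,290),(180,0,170));  rel((460,327,276),(180,0,90),(np.array([450,100,290]),(180,0,150)))
cv2.imwrite('pics/w3.png',np.hstack([cv2.resize(capture('wrist')[:,:,::-1],(400,300)),cv2.resize(capture('side')[150:350,200:467,::-1],(400,300))]))
E
```

```text
3.7 [516.48876789  -4.72655949 286.9886864 ] [-1.79986590e+02 -1.09166610e-01  1.79921447e+02] 11.38314561036431 68.42633843421936 [-0.25022923 -0.14577185 -2.73479436]
xyz [ 0.267  0.419 -0.012] w [-0.    -0.001  0.249]
xyz [ 0.267  0.419 -0.012] w [-0.    -0.001  0.083]
xyz [0.419 0.806 0.056] w [ 0.  -0.   0.5]
```

View pics/w3.png

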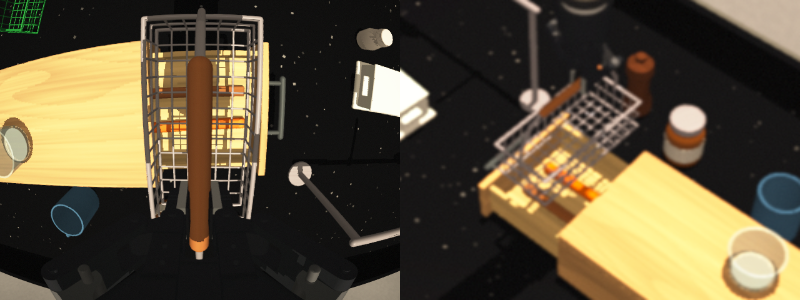

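The basket is lifted and level, with the bar held on the finger midline (wrist columns around 200 of 400). Next I carry it to a point in front of the hook.

arm_command:
  motion:
    - {"x":0.09,"y":0.14,"z":-0.012,"wx":0,"wy":0,"wz":0.08,"gripper":0}
    - {"x":0.18,"y":0.28,"z":-0.012,"wx":0,"wy":0,"wz":0.16,"gripper":0}
    - {"x":0.267,"y":0.42,"z":-0.012,"wx":0,"wy":0,"wz":0.249,"gripper":0}
    - {"x":0.267,"y":0.42,"z":-0.012,"wx":0,"wy":0,"wz":0.249,"gripper":0}

```text
t: 4.3
position: [448.2, 104.4, 290.0]
tcp_rot: [-180.0, -0.2, 150.5]
contact_force: [0.7, -0.8, -2.3]
opening: 11.9
finger_force: 68.5
```

arm_command:
  motion:
    - {"x":0.07,"y":0.134,"z":0.01,"wx":0,"wy":0,"wz":0.083,"gripper":0}
    - {"x":0.14,"y":0.27,"z":0.02,"wx":0,"wy":0,"wz":0.167,"gripper":0}
    - {"x":0.21,"y":0.4,"z":0.03,"wx":0,"wy":0,"wz":0.25,"gripper":0}
    - {"x":0.28,"y":0.537,"z":0.04,"wx":0,"wy":0,"wz":0.333,"gripper":0}
    - {"x":0.35,"y":0.67,"z":0.05,"wx":0,"wy":0,"wz":0.417,"gripper":0}
    - {"x":0.419,"y":0.806,"z":0.056,"wx":0,"wy":0,"wz":0.5,"gripper":0}
    - {"x":0.419,"y":0.806,"z":0.056,"wx":0,"wy":0,"wz":0.5,"gripper":0}
    - {"x":0.419,"y":0.806,"z":0.056,"wx":0,"wy":0,"wz":0.5,"gripper":0}
    - {"x":0.419,"y":0.806,"z":0.056,"wx":0,"wy":0,"wz":0.5,"gripper":0}

```text
t: 5.42
position: [461.2, 325.3, 277.0]
tcp_rot: [180.0, 0.1, 89.9]
contact_force: [-0.8, -0.3, -1.5]
opening: 11.5
finger_force: 68.5
```

```bash
python3 - <<'E'
from h import *
import pickle
s=state();print(s['t'],s['position'],s['tcp_rot'],s['joints'],s['opening'],s['finger_force'],s['contact_force'])
c=get_calibration('wrist');pickle.dump(c,open('w4.pkl','wb'))
w=capture('wrist')[:,:,::-1];t=capture('top')[:,:,::-1];sd=capture('side')[:,:,::-1]
cv2.imwrite('pics/w4.png',np.hstack([w[0:480,60:580],np.vstack([cv2.resize(t[150:270,120:260],(280,240)),cv2.resize(sd[100:220,140:280],(280,240))])]))
E
```

```text
5.425 [461.17448887 325.31709687 277.02932449] [1.79983349e+02 6.12672555e-02 8.99162951e+01] [-55.28287419  19.28469518  25.41397379  80.05470752  -8.15741175
  82.50033436 -30.13725745] 11.52356722864167 68.51714015007019 [-0.84184023 -0.27108933 -1.48712885]
```

View pics/w4.png

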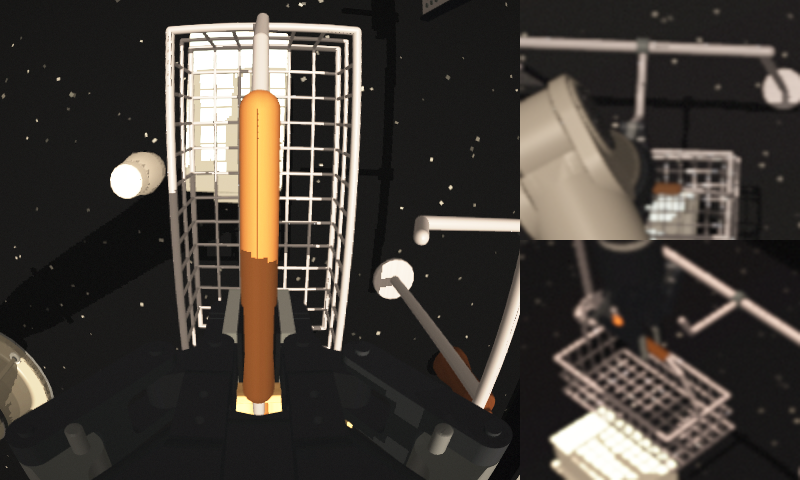

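The wrist view shows the bar from (319,90) to (318,395) and the hook's upturned tip at (481,222), with the elbow below it at (482,238). The basket is level and still on the robot's side of the hook.

```bash
python3 - <<'E'
from h import *
import pickle; c=pickle.load(open('w4.pkl','rb'))
W=lambda x,y:ray('wrist',(x,y),c); S=lambda x,y:ray('side',(x,y)); T=lambda x,y:ray('top',(x,y))
for z in(290,293): print('bar',plane(W(319,90),z),plane(W(318,395),z))
print('tip',plane(W(481,222),265),tri(S(220.7,138.5),W(481,222)),'elbow/low',plane(W(482,238),235))
print('wire pts z239',plane(W(575,226),235),plane(W(520,226),235), 'tri junction', tri(T(181.2,173),S(249.5,130)))
rel((520,327,275),(180,0,90));rel((580,327,275),(180,0,90))
E
```

```text
bar [461.7 414.5 290. ] [461.2 284.8 290. ]
bar [461.7 414.2 293. ] [461.2 287.6 293. ]
tip [536.9 360.5 265. ] (array([542.4, 358. , 258.5]), np.float64(2.2)) elbow/low [553.4 342.7 235. ]
wire pts z239 [620.9 350.3 235. ] [577.9 349.9 235. ] tri junction (array([635.5, 352.8, 233.5]), np.float64(1.5))
xyz [0.003 0.237 0.009] w [ 0. -0. -0.]
xyz [0.003 0.477 0.01 ] w [ 0. -0. -0.]
```

arm_command:
  motion:
    - {"x":0.004,"y":0.12,"z":0.012,"wx":0,"wy":0,"wz":0,"gripper":0}
    - {"x":0.004,"y":0.24,"z":0.012,"wx":0,"wy":0,"wz":0,"gripper":0}
    - {"x":0.004,"y":0.36,"z":0.012,"wx":0,"wy":0,"wz":0,"gripper":0}
    - {"x":0.004,"y":0.477,"z":0.012,"wx":0,"wy":0,"wz":0,"gripper":0}
    - {"x":0.004,"y":0.477,"z":0.012,"wx":0,"wy":0,"wz":0,"gripper":0}
    - {"x":0.004,"y":0.477,"z":0.012,"wx":0,"wy":0,"wz":0,"gripper":0}

```text
t: 6.32
position: [579.1, 328.4, 274.0]
tcp_rot: [-179.9, -0.0, 90.0]
contact_force: [-0.2, 0.8, -2.1]
opening: 11.9
finger_force: 68.6
```

```bash
python3 - <<'E'
from h import *
import pickle
s=state();print(s['t'],s['position'],s['tcp_rot'],s['contact_force'],s['opening'])
c=get_calibration('wrist');pickle.dump(c,open('w5.pkl','wb'))
w=capture('wrist')[:,:,::-1];sd=capture('side')[:,:,::-1]
cv2.imwrite('pics/w5.png',np.hstack([w[100:480,140:500],cv2.resize(sd[90:217,160:280],(360,380))]))
E
```

```text
6.325 [579.07310359 328.39455533 273.99132738] [-1.79938730e+02 -1.54781097e-02  9.00498436e+01] [-0.17405661  0.77934495 -2.0671301 ] 11.891496920146274
```

View pics/w5.png

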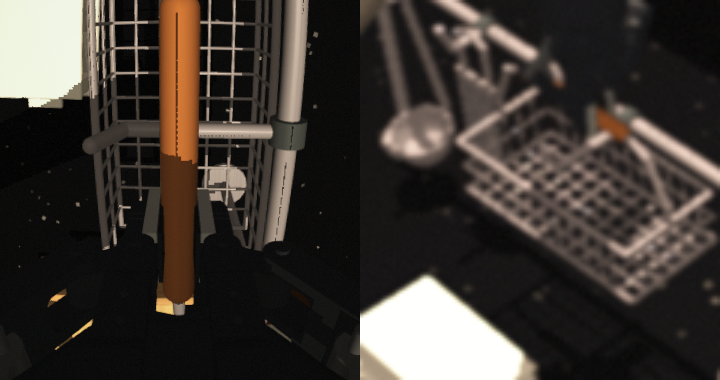

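The hook's wire now runs under the middle of the bar (crop row 131), with its tip at (92,143) on the robot's side and the rail bar at column 290. I can lower it and then release.

arm_command:
  motion:
    - {"x":0,"y":0,"z":0.06,"wx":0,"wy":0,"wz":0,"gripper":0}
    - {"x":0,"y":0,"z":0.12,"wx":0,"wy":0,"wz":0,"gripper":0}
    - {"x":0,"y":0,"z":0.15,"wx":0,"wy":0,"wz":0,"gripper":0}
    - {"x":0,"y":0,"z":0.17,"wx":0,"wy":0,"wz":0,"gripper":0}
    - {"x":0,"y":0,"z":0.18,"wx":0,"wy":0,"wz":0,"gripper":0}
    - {"x":0,"y":0,"z":0.18,"wx":0,"wy":0,"wz":0,"gripper":0}

```text
t: 7.18
position: [579.6, 328.5, 230.3]
tcp_rot: [180.0, -0.0, 90.1]
contact_force: [-3.0, -1.1, 2.2]
opening: 11.6
finger_force: 69.2
```

arm_command:
  motion:
    - {"x":0,"y":0,"z":0,"wx":0,"wy":0,"wz":0,"gripper":0.22}
    - {"x":0,"y":0,"z":0,"wx":0,"wy":0,"wz":0,"gripper":0.3}
    - {"x":0,"y":0,"z":0,"wx":0,"wy":0,"wz":0,"gripper":0.35}
    - {"x":0,"y":0,"z":0,"wx":0,"wy":0,"wz":0,"gripper":0.35}
    - {"x":0,"y":0,"z":0,"wx":0,"wy":0,"wz":0,"gripper":0.35}
    - {"x":0,"y":0,"z":0,"wx":0,"wy":0,"wz":0,"gripper":0.35}

```text
t: 7.92
position: [579.6, 328.5, 229.1]
tcp_rot: [180.0, -0.0, 90.1]
contact_force: [-0.8, 0.1, 0.5]
opening: 29.8
finger_force: 0.0
```

```bash
python3 - <<'E'
from h import *
s=state();print(s['t'],s['position'],s['contact_force'],s['opening'])
cv2.imwrite('pics/w6.png',np.hstack([capture('wrist')[100:480,140:500,::-1],cv2.resize(capture('side')[90:217,160:280,::-1],(360,380))]))
E
```

```text
7.925 [579.64979493 328.46869003 229.05730237] [-0.82555454  0.13737997  0.47999206] 29.792276705347458
```

View pics/w6.png

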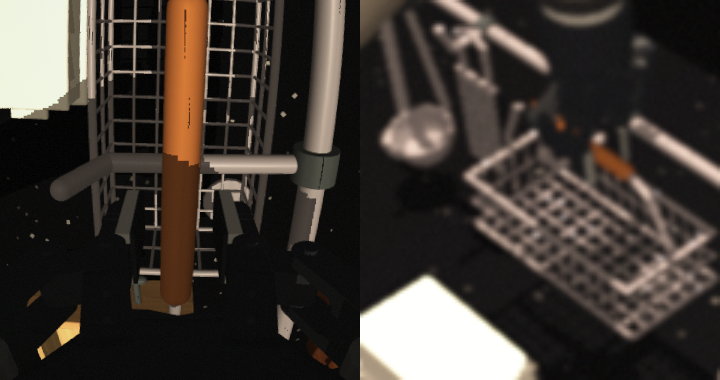

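The basket hangs level on the hook with the fingers clear on both sides of the bar (finger columns 125 and 232, bar 165–205). I'll retreat upward and go over the brush.

arm_command:
  motion:
    - {"x":0,"y":0,"z":-0.06,"wx":0,"wy":0,"wz":0,"gripper":0.35}
    - {"x":0,"y":0,"z":-0.16,"wx":0,"wy":0,"wz":0,"gripper":0.35}
    - {"x":0,"y":0,"z":-0.36,"wx":0,"wy":0,"wz":0,"gripper":0.35}
    - {"x":0,"y":0,"z":-0.36,"wx":0,"wy":0,"wz":0,"gripper":0.35}
    - {"x":0,"y":0,"z":-0.36,"wx":0,"wy":0,"wz":0,"gripper":0.35}

```text
t: 8.65
position: [579.8, 328.4, 319.9]
tcp_rot: [179.9, -0.0, 90.0]
contact_force: [-0.7, 0.4, 0.2]
opening: 30.1
finger_force: 0.0
```

```bash
python3 - <<'E'
from h import *
s=state();print(s['t'],s['position'],s['contact_force'],s['opening'])
rel((535,150,310),(180,0,90));rel((518,20,200),(180,0,92),(np.array([535,150,310]),(180,0,90)))
E
```

```text
8.65 [579.82783516 328.403319   319.91254538] [-0.71171649  0.44521456  0.21264708] 30.080451720686398
xyz [-0.714 -0.18   0.039] w [ 0.001 -0.     0.   ]
xyz [-0.52  -0.068  0.44 ] w [ 0.     0.    -0.017]
```

arm_command:
  motion:
    - {"x":-0.714,"y":-0.18,"z":0.04,"wx":0,"wy":0,"wz":0,"gripper":0.45}
    - {"x":-0.714,"y":-0.18,"z":0.04,"wx":0,"wy":0,"wz":0,"gripper":0.45}
    - {"x":-0.714,"y":-0.18,"z":0.04,"wx":0,"wy":0,"wz":0,"gripper":0.45}
    - {"x":-0.714,"y":-0.18,"z":0.04,"wx":0,"wy":0,"wz":0,"gripper":0.45}

```text
t: 9.15
position: [533.3, 142.3, 308.5]
tcp_rot: [-179.8, 0.2, 89.4]
contact_force: [0.8, 1.8, 0.6]
opening: 38.5
finger_force: 0.0
```

arm_command:
  motion:
    - {"x":-0.26,"y":-0.034,"z":0.22,"wx":0,"wy":0,"wz":-0.017,"gripper":0.45}
    - {"x":-0.52,"y":-0.068,"z":0.44,"wx":0,"wy":0,"wz":-0.017,"gripper":0.45}
    - {"x":-0.52,"y":-0.068,"z":0.44,"wx":0,"wy":0,"wz":-0.017,"gripper":0.45}
    - {"x":-0.52,"y":-0.068,"z":0.44,"wx":0,"wy":0,"wz":-0.017,"gripper":0.45}
    - {"x":-0.52,"y":-0.068,"z":0.44,"wx":0,"wy":0,"wz":-0.017,"gripper":0.45}

```text
t: 9.78
position: [518.2, 21.7, 199.0]
tcp_rot: [-180.0, -0.1, 92.2]
contact_force: [0.0, 1.2, -0.9]
opening: 38.8
finger_force: 0.0
```

```bash
python3 - <<'E'
from h import *
import pickle
s=state();print(s['t'],s['position'],s['tcp_rot'],s['contact_force'],s['opening'])
c=get_calibration('wrist');pickle.dump(c,open('w7.pkl','wb'))
w=capture('wrist');cv2.imwrite('pics/w7.png',w[:,:,::-1]); t=capture('top');cv2.imwrite('pics/t7.png',t[:,:,::-1]);cv2.imwrite('pics/s7.png',capture('side')[:,:,::-1])
E
```

```text
9.775 [518.1907939   21.6716361  198.95800427] [-1.79991723e+02 -6.16739319e-02  9.21868439e+01] [ 0.01067826  1.21555825 -0.9318063 ] 38.78929625273442
```

View pics/w7.png

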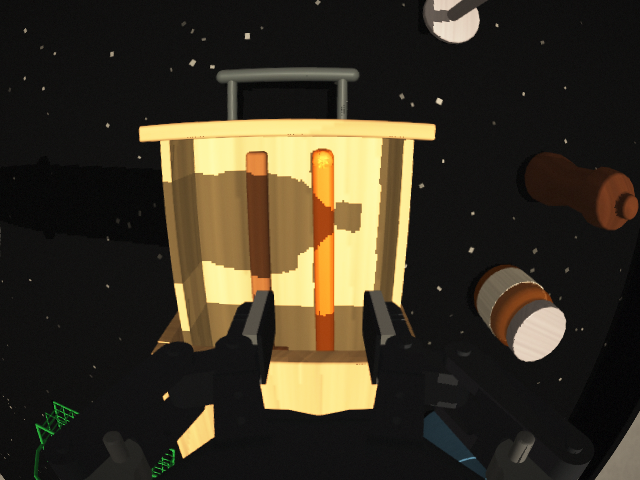

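The wrist view shows the brush, bright orange with a round end at (322,150), running to (326,348) under the lintel. The brown, square-ended spatula is at (258,152), 60 mm to its left. The inner edge of the drawer front is at row 138.

```bash
python3 - <<'E'
from h import *
import pickle; c=pickle.load(open('w7.pkl','rb'))
W=lambda x,y:ray('wrist',(x,y),c); S=lambda x,y:ray('side',(x,y)); T=lambda x,y:ray('top',(x,y))
def blob(f,x0,y0,x1,y1,sat):
    im=cv2.imread(f);h=cv2.cvtColor(im,cv2.COLOR_BGR2HSV)[y0:y1,x0:x1]
    m=((h[...,0]>3)&(h[...,0]<17)&(h[...,1]>sat)&(h[...,2]>90)).astype('uint8')
    n,l,st,ce=cv2.connectedComponentsWithStats(m)
    for i in range(1,n):
        if st[i,4]>30: print(f,st[i][:4]+[x0,y0,0,0],st[i,4],ce[i].round(1)+[x0,y0])
    return l
l=blob('pics/w7.png',290,140,360,355,200)
for r in (160,200,240,280,320,345):
    xs=np.where(l[r-140]>0)[0]+290; print(r,xs.min() if len(xs) else None,xs.max() if len(xs) else None, end=' | ')
    if len(xs): a=plane(W(xs.min()-.5,r),38);b=plane(W(xs.max()+.5,r),38);print((a+b)/2,b-a)
blob('pics/t7.png',285,195,360,290,130); blob('pics/s7.png',250,210,350,310,150)
print('end',plane(W(322.5,149),33),'rim inner z90',plane(W(290,137),90),plane(W(290,122),90),'lintel z100..118',plane(W(325,350),100),plane(W(325,352),118))
print('spat',plane(W(258,200),36))
E
```

```text
pics/w7.png [312 149  22 202] 2486 [323.4 256.9]
160 312 333 | [520.2   67.25  38.  ] [18.   0.7  0. ]
200 313 333 | [522.    33.65  38.  ] [17.6  0.7  0. ]
240 314 333 | [523.9   -1.65  38.  ] [17.2  0.7  0. ]
280 315 333 | [526.05 -39.55  38.  ] [17.1  0.7  0. ]
320 316 333 | [528.4 -81.4  38. ] [17.   0.6  0. ]
345 316 333 | [ 529.75 -110.4    38.  ] [17.7  0.6  0. ]
pics/t7.png [338 231  17   7] 118 [346.1 234. ]
pics/t7.png [336 253  19   7] 107 [344.7 256. ]
pics/s7.png [252 231  57  63] 844 [280.9 260.6]
pics/s7.png [266 244  20  17] 33 [275.5 251.8]
pics/s7.png [296 262  33  23] 234 [312.8 272. ]
pics/s7.png [282 273  39  31] 371 [299.9 286.4]
end [519.9  75.9  33. ] rim inner z90 [496.9  87.9  90. ] [496.6  98.1  90. ] lintel z100..118 [527.4 -72.3 100. ] [526.6 -61.3 118. ]
spat [466.9  31.3  36. ]
```

```bash
python3 - <<'E'
from h import *
rel((522,12,60),(180,0,92.8)); rel((522,12,27),(180,0,92.8))
E
```

```text
xyz [-0.041  0.01   0.559] w [ 0.001 -0.    -0.004]
xyz [-0.041  0.01   0.691] w [ 0.001 -0.    -0.004]
```

arm_command:
  motion:
    - {"x":-0.04,"y":0.01,"z":0.24,"wx":0,"wy":0,"wz":-0.004,"gripper":0.46}
    - {"x":-0.04,"y":0.01,"z":0.46,"wx":0,"wy":0,"wz":-0.004,"gripper":0.46}
    - {"x":-0.04,"y":0.01,"z":0.6,"wx":0,"wy":0,"wz":-0.004,"gripper":0.46}
    - {"x":-0.04,"y":0.01,"z":0.65,"wx":0,"wy":0,"wz":-0.004,"gripper":0.46}
    - {"x":-0.04,"y":0.01,"z":0.685,"wx":0,"wy":0,"wz":-0.004,"gripper":0.46}
    - {"x":-0.04,"y":0.01,"z":0.685,"wx":0,"wy":0,"wz":-0.004,"gripper":0.46}
    - {"x":-0.04,"y":0.01,"z":0.685,"wx":0,"wy":0,"wz":-0.004,"gripper":0.46}

```text
t: 10.8
position: [522.1, 10.1, 29.2]
tcp_rot: [179.8, -0.0, 92.6]
contact_force: [-0.4, 0.6, -0.4]
opening: 39.0
finger_force: 0.0
```

arm_command:
  motion:
    - {"x":0,"y":0,"z":0.006,"wx":0,"wy":0,"wz":0,"gripper":0.3}
    - {"x":0,"y":0,"z":0.006,"wx":0,"wy":0,"wz":0,"gripper":0.15}
    - {"x":0,"y":0,"z":0.006,"wx":0,"wy":0,"wz":0,"gripper":0}
    - {"x":0,"y":0,"z":0.006,"wx":0,"wy":0,"wz":0,"gripper":0}
    - {"x":0,"y":0,"z":0.006,"wx":0,"wy":0,"wz":0,"gripper":0}
    - {"x":0,"y":0,"z":0.006,"wx":0,"wy":0,"wz":0,"gripper":0}
  grip_force: 90

```text
t: 11.55
position: [521.7, 10.1, 27.2]
tcp_rot: [179.9, -0.0, 92.6]
contact_force: [0.7, -0.0, 5.1]
opening: 15.4
finger_force: 89.8
```

```bash
python3 - <<'E'
from h import *
s=state();print(s['t'],s['position'],s['tcp_rot'],s['opening'],s['finger_force'],s['contact_force'])
# pivot brush about head-end bottom; u axis along brush (to handle end)
p=s['position'];y=s['tcp_rot'][2];e=np.array([np.cos(np.radians(y)),np.sin(np.radians(y)),0])
H=p+e*(-209-p[1]); H[2]=24
R0=Ro.from_euler('xyz',s['tcp_rot'],degrees=True)
ax=np.cross(e,[0,0,1.])
for a,out,up in((4,0,1),(8,0,2),(12,0,3),(16,2,3),(19,5,3),(19,35,3),(19,70,3),(19,110,3),(19,150,3),(19,175,3)):
    Q=Ro.from_rotvec(ax*np.radians(a)); d=Q.apply(e)
    P=Q.apply(p-H)+H+d*out+[0,0,up]; Hn=H+d*out
    top=lambda yy:Hn[2]+up+(yy-Hn[1])*np.tan(np.radians(a))+18/np.cos(np.radians(a))
    print(a,out,'dxyz',(R0.inv().apply(P-p)/250).round(3),'w',((R0.inv()*Q*R0).as_rotvec(degrees=True)/120).round(3),P.round(),'z top at lintel',top(-70).round(),'head y',Hn[1].round(),'end z',(Hn+d*285)[2].round())
E
```

```text
11.55 [521.71746543  10.05516756  27.24061412] [ 1.79882988e+02 -1.38478300e-02  9.25756807e+01] 15.43895001933796 89.7838819026947 [ 0.66416789 -0.04938894  5.11717947]
4 0 dxyz [-0.003  0.    -0.065] w [-0.     0.033  0.   ] [522.   9.  44.] z top at lintel 53.0 head y -209.0 end z 44.0
8 0 dxyz [-0.01  0.   -0.13] w [-0.     0.067  0.   ] [522.   7.  60.] z top at lintel 64.0 head y -209.0 end z 64.0
12 0 dxyz [-0.022  0.    -0.194] w [-0.   0.1  0. ] [522.   5.  76.] z top at lintel 75.0 head y -209.0 end z 83.0
16 2 dxyz [-0.03   0.001 -0.255] w [-0.     0.133  0.   ] [522.   3.  91.] z top at lintel 86.0 head y -207.0 end z 103.0
19 5 dxyz [-0.033  0.001 -0.303] w [-0.     0.158  0.   ] [522.   2. 103.] z top at lintel 94.0 head y -204.0 end z 118.0
19 35 dxyz [ 0.08   0.001 -0.342] w [-0.     0.158  0.   ] [521.  30. 113.] z top at lintel 94.0 head y -176.0 end z 128.0
19 70 dxyz [ 0.213  0.001 -0.388] w [-0.     0.158  0.   ] [519.  63. 124.] z top at lintel 94.0 head y -143.0 end z 140.0
19 110 dxyz [ 0.364  0.001 -0.44 ] w [-0.     0.158  0.   ] [518. 101. 137.] z top at lintel 94.0 head y -105.0 end z 153.0
19 150 dxyz [ 0.515  0.001 -0.492] w [-0.     0.158  0.   ] [516. 139. 150.] z top at lintel 94.0 head y -67.0 end z 166.0
19 175 dxyz [ 0.61   0.001 -0.524] w [-0.     0.158  0.   ] [515. 162. 158.] z top at lintel 94.0 head y -43.0 end z 174.0
```

arm_command:
  motion:
    - {"x":-0.003,"y":0,"z":-0.065,"wx":0,"wy":0.033,"wz":0,"gripper":0}
    - {"x":-0.01,"y":0,"z":-0.13,"wx":0,"wy":0.067,"wz":0,"gripper":0}
    - {"x":-0.022,"y":0,"z":-0.194,"wx":0,"wy":0.1,"wz":0,"gripper":0}
    - {"x":-0.03,"y":0,"z":-0.255,"wx":0,"wy":0.133,"wz":0,"gripper":0}
    - {"x":-0.033,"y":0,"z":-0.303,"wx":0,"wy":0.158,"wz":0,"gripper":0}
    - {"x":-0.033,"y":0,"z":-0.303,"wx":0,"wy":0.158,"wz":0,"gripper":0}
    - {"x":-0.033,"y":0,"z":-0.303,"wx":0,"wy":0.158,"wz":0,"gripper":0}

```text
t: 12.42
position: [520.4, 2.6, 101.3]
tcp_rot: [-179.9, -19.0, 92.6]
contact_force: [0.6, -0.5, -1.2]
opening: 15.4
finger_force: 88.9
```

```bash
python3 - <<'E'
from h import *
s=state();print(s['t'],s['position'],s['tcp_rot'],s['opening'],s['finger_force'],s['contact_force'],s['ft_torque'])
c=get_calibration('wrist');im=capture('wrist');cv2.imwrite('pics/w8.png',im[:,:,::-1])
h=cv2.cvtColor(im,cv2.COLOR_RGB2HSV)
m=((h[...,0]>3)&(h[...,0]<17)&(h[...,1]>200)&(h[...,2]>90)).astype('uint8')
n,l,st,ce=cv2.connectedComponentsWithStats(m)
for i in range(1,n):
    if st[i,4]>200: print(st[i],ce[i].round())
# predicted handle end in the wrist image if the brush is rigid with the tool
R=Ro.from_euler('xyz',s['tcp_rot'],degrees=True)
for x,z in((65,-5),(65,-15),(0,-15)):
    X=c['R']@(s['position']+R.apply([x,0,z]))+c['t']; t=np.arctan2(np.hypot(*X[:2]),X[2]); K=c['intrinsics']
    print(x,z,X[:2]/np.hypot(*X[:2])*t*K[0,0]+K[:2,2])
E
```

```text
12.425 [520.41970592   2.55315025 101.2798226 ] [-179.9037017   -18.96520526   92.58667299] 15.42422131883177 88.94790530204773 [ 0.56912695 -0.47674535 -1.17463906] [-0.31680428  0.03904757 -0.01897131]
[  293   154    49   261 10232] [318. 285.]
[569 348  57  79 774] [588. 379.]
65 -5 [317.96178366 156.8676345 ]
65 -15 [317.95699628 159.80099362]
0 -15 [317.85201692 324.49841888]
```

The brush is held rigidly: its end is at wrist row 154, where I predicted 157. It is tilted 19° with nothing touching. I'll draw it along its own axis, which is tool x.

arm_command:
  motion:
    - {"x":0.1,"y":0,"z":0,"wx":0,"wy":0,"wz":0,"gripper":0}
    - {"x":0.2,"y":0,"z":0,"wx":0,"wy":0,"wz":0,"gripper":0}
    - {"x":0.3,"y":0,"z":0,"wx":0,"wy":0,"wz":0,"gripper":0}
    - {"x":0.4,"y":0,"z":0,"wx":0,"wy":0,"wz":0,"gripper":0}
    - {"x":0.5,"y":0,"z":0,"wx":0,"wy":0,"wz":0,"gripper":0}
    - {"x":0.6,"y":0,"z":0,"wx":0,"wy":0,"wz":0,"gripper":0}
    - {"x":0.68,"y":0,"z":0,"wx":0,"wy":0,"wz":0,"gripper":0}
    - {"x":0.68,"y":0,"z":0,"wx":0,"wy":0,"wz":0,"gripper":0}

```text
t: 13.48
position: [512.9, 165.5, 157.3]
tcp_rot: [-180.0, -19.0, 92.9]
contact_force: [0.0, -0.4, -0.5]
opening: 15.5
finger_force: 89.0
```

```bash
python3 - <<'E'
from h import *
s=state();print(s['t'],s['position'],s['tcp_rot'],s['opening'],s['finger_force'],s['contact_force'],s['ft_torque'])
p=s['position']; rel(p+[0,3,130],s['tcp_rot']); rel((p[0],170,300),(180,0,92.6))
E
```

```text
13.475 [512.86663595 165.5376244  157.27024824] [-179.99306258  -19.02203989   92.90509328] 15.481457773069852 88.95895600318909 [ 0.02516235 -0.41090335 -0.51127201] [-0.32616102 -0.04573187 -0.00760374]
xyz [ 0.181  0.001 -0.488] w [0. 0. 0.]
xyz [ 0.203  0.001 -0.534] w [-0.    -0.159  0.003]
```

arm_command:
  motion:
    - {"x":0.06,"y":0,"z":-0.16,"wx":0,"wy":0,"wz":0,"gripper":0}
    - {"x":0.12,"y":0,"z":-0.33,"wx":0,"wy":0,"wz":0,"gripper":0}
    - {"x":0.18,"y":0,"z":-0.48,"wx":0,"wy":0,"wz":0,"gripper":0}
    - {"x":0.21,"y":0,"z":-0.53,"wx":0,"wy":0,"wz":0,"gripper":0}
    - {"x":0.21,"y":0,"z":-0.53,"wx":0,"wy":0,"wz":0,"gripper":0}
    - {"x":0.21,"y":0,"z":-0.53,"wx":0,"wy":0,"wz":0,"gripper":0}
    - {"x":0.21,"y":0,"z":-0.53,"wx":0,"wy":0,"wz":0,"gripper":0}
    - {"x":0.21,"y":0,"z":-0.53,"wx":0,"wy":0,"wz":0,"gripper":0}

```text
t: 14.48
position: [513.2, 168.8, 298.5]
tcp_rot: [-179.9, -18.9, 92.5]
contact_force: [0.1, 0.0, -0.7]
opening: 16.0
finger_force: 89.0
```

```bash
python3 - <<'E'
from h import *
s=state();print(s['t'],s['position'],s['tcp_rot'],s['qvel'].round(2),s['opening'],s['finger_force'],s['contact_force'])
R=Ro.from_euler('xyz',s['tcp_rot'],degrees=True);H=s['position']+R.apply([-220,0,-6])
print('head',H)
# where head should show in both fixed views, and orange pixels near; basket bar and spatula check
S={n:capture(n) for n in('side','top')}
for n,im in S.items():
    c=get_calibration(n);h=cv2.cvtColor(im,cv2.COLOR_RGB2HSV)
    for P in (H,s['position']+R.apply([65,0,-6])):
        X=c['R']@P+c['t'];q=c['intrinsics']@X;print(n,'pred',(q[:2]/q[2]).round())
    m=((h[...,0]>3)&(h[...,0]<14)&(h[...,1]>140)&(h[...,2]>90)).astype('uint8')
    k,l,st,ce=cv2.connectedComponentsWithStats(m)
    print([(st[i].tolist(),ce[i].round().tolist()) for i in range(1,k) if st[i,4]>25])
E
```

```text
14.475 [513.20088936 168.79732158 298.54179055] [-179.87989031  -18.93426728   92.51738713] [-0.11 -0.23  0.01 -0.6  -0.05  0.09 -0.01] 15.951415235169499 88.96653771400452 [ 0.10721517  0.04667993 -0.70642277]
head [522.43908188 -41.04243813 232.83082461]
side pred [335. 231.]
side pred [245. 149.]
[([218, 125, 38, 33, 217], [237.0, 141.0]), ([0, 137, 32, 31, 302], [18.0, 153.0]), ([4, 145, 11, 9, 73], [9.0, 149.0]), ([266, 166, 76, 72, 879], [299.0, 200.0]), ([352, 185, 17, 14, 174], [360.0, 192.0]), ([378, 233, 26, 16, 212], [390.0, 242.0]), ([282, 273, 34, 26, 235], [297.0, 285.0]), ([361, 431, 19, 13, 38], [370.0, 436.0]), ([328, 435, 54, 37, 145], [355.0, 453.0])]
top pred [346. 224.]
top pred [225. 220.]
[([296, 134, 18, 17, 234], [305.0, 142.0]), ([342, 162, 23, 11, 58], [352.0, 169.0]), ([152, 193, 53, 7, 131], [182.0, 196.0]), ([329, 214, 17, 19, 236], [337.0, 224.0]), ([224, 217, 29, 10, 210], [240.0, 221.0]), ([327, 253, 27, 6, 112], [340.0, 256.0]), ([467, 338, 18, 50, 178], [475.0, 361.0]), ([0, 340, 3, 20, 49], [1.0, 349.0]), ([0, 385, 4, 22, 62], [1.0, 396.0]), ([0, 425, 5, 24, 72], [2.0, 437.0])]
```

The masks agree: the brush head is where predicted, the basket's bar lies across the hook at top (182,196), and the spatula is still in the drawer at top (340,256). I'll let the arm settle, then hand in.

arm_command:
  motion:
    - {"x":0,"y":0,"z":0,"wx":0,"wy":0,"wz":0,"gripper":0}
    - {"x":0,"y":0,"z":0,"wx":0,"wy":0,"wz":0,"gripper":0}
    - {"x":0,"y":0,"z":0,"wx":0,"wy":0,"wz":0,"gripper":0}
    - {"x":0,"y":0,"z":0,"wx":0,"wy":0,"wz":0,"gripper":0}
    - {"x":0,"y":0,"z":0,"wx":0,"wy":0,"wz":0,"gripper":0}
    - {"x":0,"y":0,"z":0,"wx":0,"wy":0,"wz":0,"gripper":0}

```text
t: 15.32
position: [513.6, 169.0, 299.7]
tcp_rot: [180.0, -19.0, 92.6]
contact_force: [-0.7, -0.4, 0.1]
opening: 15.4
finger_force: 89.0
```

```bash
python3 -c "
from bench import *
print(state()['qvel'].round(2)); print(job_done())"
```

```text
[-0.02 -0.03 -0.06 -0.06  0.04 -0.05 -0.07]
the job is handed in; nothing more can be done
None
```

I handed the job in at 15.3 s with no verdict returned: the basket hangs on the empty hook, the brush is held still in front of the unit with its lower (head) end about 230 mm up, and the spatula is still in the drawer.

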